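# Kit the tray for the next synth build

## Robot

A 6-joint arm with a two-finger parallel gripper is mounted at the origin on the work surface. World frame = base frame: x ahead of the robot, y to its left, z up, the work surface at z = 0. Lengths are in mm, angles in rad, forces in N, time in s.
With the tool pointing down it reaches from about 300 to 875 mm from the base axis. Payload 4.2 kg.
Tool frame: the origin (TCP) lies midway between the tips of the shut fingers; the grasp point (between the pads) lies 19 mm behind it (env.hold_point_z is the distance from the TCP to the grasp point, in mm); z points along the fingers, y is the line along which they close (so a half turn about z gives the same grasp; the last joint's range is limited). The gripper opens to 85 mm and grips with 20 to 120 N. Pads are 22 mm wide; open, the fingers measure 114 mm over their backs; the gripper's body (76 mm by 85 mm) begins 54 mm behind the grasp point. The pads swing forward as they close: fully open they stand 13 mm farther back than shut.
Start: joints at [1.164, 0.32, 1.565, -0, 1.257, -0.02], TCP at [216.908, 532.534, 231.338] pointing down, gripper open.
Joint ranges: [-3.11, 3.11], [-0.84, 2.01], [0.21, 2.61], [-1.34, 4.49], [0.05, 2.63], [-2.56, 2.56]. Speed limits (rad/s): [2.57, 2.57, 3.14, 3.14, 3.14, 3.14].

## Interface

Orientations are given as [roll, pitch, yaw] about the fixed x, y, z axes, in that order (R = Rz(yaw) Ry(pitch) Rx(roll)).
In Python, from rig import get_obs, viewer, workorder, env gives the robot as it stands.
- The arm moves only by the tool drive_tool, never from a script. Its argument "plan" is a list of rows, each a list of 7 numbers: the turn, a rotation vector about the tool's x, y, z as a fraction of full scale, then the shift along the tool's x, y, z as a fraction of full scale, then the gripper's target within -1 to 1 (fully open at 1, half-way at 0, shut at -1). In form: [[ax, ay, az, dx, dy, dz, claw], ...]. A call has 1 to 12 rows; each row shifts and turns the commanded pose from where the row before left it, along the tool's axes as they then stand; what a row does not reach is not made up. Full scale, the value 1, is 0.12 m for a shift and 45 degrees for a turn. A row lasts 1/8 s, in which the tool goes at most 62.5 mm and 10.7 degrees, less where a joint would pass 70% of its speed; a pose out of reach is approached as far as the arm can. A call with a number of a shift or a turn outside -1 to 1 is refused whole. A call with a gripper value outside its range is refused whole. The fingers move at their own pace and stop on an object; the grip force is fixed at half the most. Time passes only in rows, so rows that do not move let the fingers close. It gives the time, the measured TCP pose, the force, the opening and the grip force at its end, in the units of the state.
- get_obs(): the state, without advancing time (a new reading comes with each control period).
- viewer.read_camera(name): name is "scene" or "top" or "wrist"; returns the picture (384x512x3 uint8, red, green, blue); there is no depth.
- viewer.get_calibration(name): a dict with "intrinsics" (3x3 intrinsics, pixels), "k1" (the pictures are not rectified: a ray, as slopes to the right and down, at radius r is drawn at 1 + k1 r^2 times it, then the intrinsics apply), "camera_from_world" (4x4, takes a point from world to camera coordinates). Camera axes: x right, y up, looking along -z (the intrinsics and any distortion apply to the point x, -y, -z); pixel columns grow to the right and rows downward; lengths in mm; the calibration is good to about 2 mm. A picture is of the moment at which its call begins: read the wrist's pose just before it. get_calibration takes no time and is no camera call; for the wrist camera it gives the pose at the moment of the call.
- workorder.finish_job(): hands the job in; it is judged then, once.
The state is a dict: "time_s": time; "joints": joint angles; "joint_velocities": joint speeds; "joint_torque": joint torques, N m; "tcp_pos": TCP position; "tcp_rot": TCP orientation; "ft_force": force on the tool from outside, world axes, zero at the start; "moment": the same for the moment, N m; "finger_gap": finger opening in mm; "grasp_force": force on a finger pad.
Only numpy, scipy, OpenCV 4.12 (cv2) and the standard library are available. Lean on these libraries where they do the work, as an engineer would, in place of code of your own. Each camera call takes 0.05 s, during which the arm holds its last target. There are 200 camera calls.

## Task

Gather the four parts for the next build into the black kitting tray, each standing upright and flat on the floor of the well that has its outline: the knob with the finger bar in the wide round well, the capacitor can in the narrow round well, the finned heat sink in the square well and the transformer in the oblong well. Set each part down gently rather than dropping it, and leave the flat-topped knob and the plain aluminium block where they are.

Things in the scene. Friction and masses are not known exactly. Their poses are not given: they have to be found in the camera images.
- pointer_knob: large control knob: round black body 46 mm across and 26 mm tall (narrowing to 42 mm over the top 4 mm), with an aluminium finger bar (pointer) 40 x 9 mm, 9 mm high, across its top; 35 mm tall in all, 60 g. Loose, standing upright on the table; origin at the centre of its underside, z up, the bar along x.
- capacitor: capacitor can: plain black upright cylinder 28 mm across, 45 mm tall, with a small aluminium top, 45 g. Loose, standing upright on the table; origin at the centre of its underside, z up.
- heat_sink: aluminium heat sink 45 x 45 mm, 36 mm tall: 8 mm base with five upright 3.5 mm fins with open gaps between them, 90 g. Loose, standing upright on the table; origin at the centre of its underside, z up, fins run along y and stand apart along x.
- transformer: mains transformer 62 mm (x) by 42 mm (y), 48 mm tall, 280 g: steel foot plate 62 x 42 x 3 mm, dark iron core 62 x 22 mm to full height, and a yellow winding 40 mm (x) by 42 mm (y) around the core from 7 to 41 mm above the underside, whose flat +y and -y sides can be gripped. Loose, standing upright on the table; origin at the centre of its underside, z up.
- flat_knob: look-alike that stays: the same black knob body 46 mm across and 26 mm tall but with a flat round aluminium disc (30 mm across, 3 mm high) on top instead of a bar. Loose, standing upright on the table; origin at the centre of its underside, z up.
- plain_block: look-alike that stays: solid aluminium block 45 x 45 x 36 mm, smooth, without fins. Loose, standing upright on the table; origin at the centre of its underside, z up.
- well_wide: grey plastic insert 92 x 92 x 14 mm, one of four fixed two by two (96 mm apart) in a low black tray (206 x 206 mm, rim 17 mm above the table; inserts' tops 19 mm above the table); with the wide round well, 64 mm across, 9 mm deep with a dark floor. Fixed; any insert may be in any quarter of the tray. Origin: centre of the insert's underside, 5 mm above the table; the well is centred on it, its floor 5 mm and its mouth 14 mm above the origin; z up.
- well_narrow: grey plastic insert 92 x 92 x 14 mm, one of four fixed two by two (96 mm apart) in a low black tray (206 x 206 mm, rim 17 mm above the table; inserts' tops 19 mm above the table); with the narrow round well, 44 mm across, 9 mm deep with a dark floor. Fixed; any insert may be in any quarter of the tray. Origin: centre of the insert's underside, 5 mm above the table; the well is centred on it, its floor 5 mm and its mouth 14 mm above the origin; z up.
- well_square: grey plastic insert 92 x 92 x 14 mm, one of four fixed two by two (96 mm apart) in a low black tray (206 x 206 mm, rim 17 mm above the table; inserts' tops 19 mm above the table); with the square well, 62 x 62 mm, sides along the insert's x and y, 9 mm deep with a dark floor. Fixed; any insert may be in any quarter of the tray. Origin: centre of the insert's underside, 5 mm above the table; the well is centred on it, its floor 5 mm and its mouth 14 mm above the origin; z up.
- well_oblong: grey plastic insert 92 x 92 x 14 mm, one of four fixed two by two (96 mm apart) in a low black tray (206 x 206 mm, rim 17 mm above the table; inserts' tops 19 mm above the table); with the oblong well, 80 mm along x by 58 mm along y, 9 mm deep with a dark floor. Fixed; any insert may be in any quarter of the tray. Origin: centre of the insert's underside, 5 mm above the table; the well is centred on it, its floor 5 mm and its mouth 14 mm above the origin; z up.
Not all that is in view belongs to the job. Leave any blue look-alike of the heat_sink alone.

How it is judged (in metres and radians):
At the end, for the whole second after the job is handed in: each part's centre within 16 mm (level) of its own well's centre, its underside within 3 mm of the well's floor, upright within 0.1 rad and at rest; both look-alikes within 20 mm of where they started (horizontal distance between pointer_knob and well_wide below 0.016 m and z of pointer_knob in the frame of well_wide between 0.002 and 0.008 m and angle between each of pointer_knob, capacitor, heat_sink, transformer's own z axis and vertical below 0.1 rad and linear speed of each of pointer_knob, capacitor, heat_sink, transformer below 0.02 m/s and horizontal distance between capacitor and well_narrow below 0.016 m and z of capacitor in the frame of well_narrow between 0.002 and 0.008 m and horizontal distance between heat_sink and well_square below 0.016 m and z of heat_sink in the frame of well_square between 0.002 and 0.008 m and horizontal distance between transformer and well_oblong below 0.016 m and z of transformer in the frame of well_oblong between 0.002 and 0.008 m and distance of each of flat_knob, plain_block from where it was at the start of the episode below 0.02 m); the robot touches nothing.
It fails at once if a part is dropped or thrown into its well (faster than 0.7 m/s within 50 mm above the insert's underside) ((linear speed of pointer_knob above 0.7 m/s and horizontal distance between pointer_knob and well_wide below 0.04 m and z of pointer_knob in the frame of well_wide below 0.05 m) or (linear speed of capacitor above 0.7 m/s and horizontal distance between capacitor and well_narrow below 0.04 m and z of capacitor in the frame of well_narrow below 0.05 m) or (linear speed of heat_sink above 0.7 m/s and horizontal distance between heat_sink and well_square below 0.04 m and z of heat_sink in the frame of well_square below 0.05 m) or (linear speed of transformer above 0.7 m/s and horizontal distance between transformer and well_oblong below 0.04 m and z of transformer in the frame of well_oblong below 0.05 m)).
It fails at once if a look-alike (flat knob or plain block) is moved by more than 20 mm (distance of any of flat_knob, plain_block from where it was at the start of the episode above 0.02 m).
It also fails if it takes over 104 s, if anything falls off the work surface, if the arm or the gripper's body presses on something with over 40 N, if the wrist force passes 120 N, or if a joint passes its speed limit or range.

## Working session

There is one attempt and no reset: what is moved stays moved. The work goes in short steps, Python scripts to look and compute and a tool call to move; the robot and the scene stay as the last step left them, time stands still between calls to the robot, and variables do not carry over. Pictures are saved under pics/ and viewed, at most 14 in all, crops included, and the job is handed in when it is done.

Besides the shell and the picture viewer there is one more tool, called after "Request:" as name(argument=value, ...) on one line, values as JSON. drive_tool: Moves the arm, as the interface text tells. Shift numbers are shares of 0.12 m and turn numbers shares of 45 degrees, none past 1 either way. Its arguments: {"type":"object","properties":{"plan":{"type":"array"}},"required":["plan"]}

```bash
ls; mkdir -p pics
cat > h.py <<'E'
import numpy as np, cv2
from rig import get_obs, viewer, workorder, env
def snap(n,f):
    c=viewer.get_calibration(n); im=viewer.read_camera(n); cv2.imwrite('pics/'+f,im[...,::-1]); return im,c
def ray(c,px):
    K=np.array(c['intrinsics'],float);k1=c['k1']
    d=(np.array(px,float)-K[:2,2])/[K[0,0],K[1,1]]
    u=d.copy()
    for _ in range(30): u=d/(1+k1*(u@u))
    T=np.linalg.inv(np.array(c['camera_from_world'],float))
    return T[:3,3],T[:3,:3]@np.array([u[0],-u[1],-1])
def onz(c,px,z):
    o,d=ray(c,px); return (o+d*(z-o[2])/d[2])[:2].round(1)
def proj(c,p):
    T=np.array(c['camera_from_world'],float);q=T[:3,:3]@np.array(p,float)+T[:3,3]
    u=np.array([q[0],-q[1]])/-q[2];u=u*(1+c['k1']*(u@u));K=np.array(c['intrinsics'],float)
    return (K[:2,:2]@u+K[:2,2]).round(1)
E
python3 - <<'E'
from h import *
im,c=snap('top','top.png');im2,c2=snap('scene','scene.png')
for k in (c,c2):print(np.linalg.inv(np.array(k['camera_from_world'])).round(2),k['intrinsics'],k['k1'])
print(get_obs()['time_s'],get_obs()['tcp_rot'])
b=np.hstack([im,im2]);cv2.imwrite('pics/topb.png',cv2.resize(im,(800,600),interpolation=cv2.INTER_CUBIC)[...,::-1])
E
```

```text
pics
[[-0.00000e+00  1.00000e+00 -9.00000e-02  4.09970e+02]
 [-1.00000e+00 -1.00000e-02 -3.00000e-02  4.05700e+01]
 [-3.00000e-02  9.00000e-02  1.00000e+00  1.06211e+03]
 [ 0.00000e+00  0.00000e+00  0.00000e+00  1.00000e+00]] [[419.54072279   0.         254.89282431]
 [  0.         419.54072279 188.91789985]
 [  0.           0.           1.        ]] -0.016115391408119326
[[ 2.80000e-01 -6.40000e-01  7.10000e-01  1.16617e+03]
 [ 9.60000e-01  1.70000e-01 -2.20000e-01 -1.52020e+02]
 [ 2.00000e-02  7.50000e-01  6.70000e-01  6.35600e+02]
 [ 0.00000e+00  0.00000e+00  0.00000e+00  1.00000e+00]] [[384.06713423   0.         251.61021675]
 [  0.         384.06713423 191.14353303]
 [  0.           0.           1.        ]] -0.09978811453475012
0.1 [-3.14004118e+00 -2.66439561e-05  2.75481127e+00]
```

View pics/topb.png

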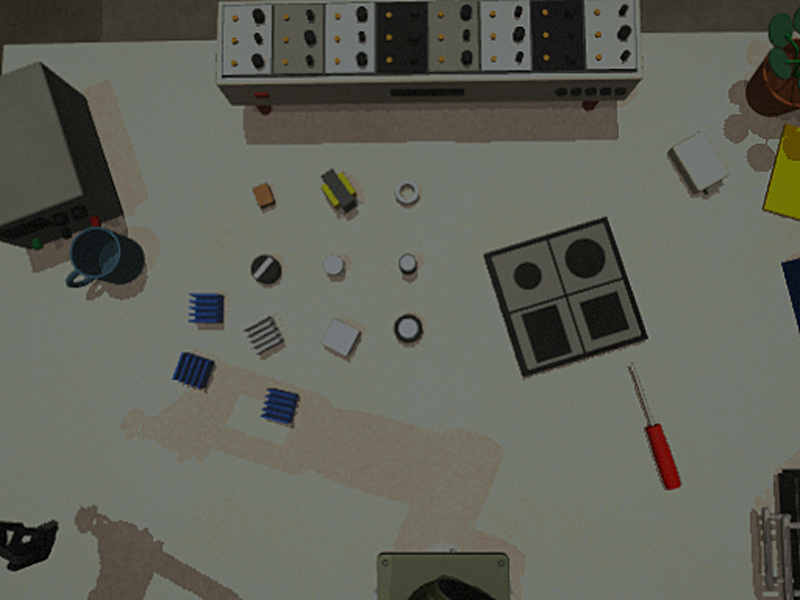

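View pics/scene.png

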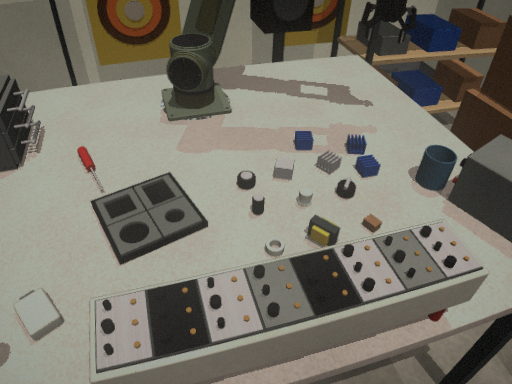

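Positions below are pixels in the 800x600 top view:
- **Knob:** the bar knob is at (266,269). The flat-disc one at (408,328) stays.
- **Capacitor:** the black can is at (408,264). The plain white cylinder at (333,265) and the ring at (406,192) are not it.
- **Heat sink:** the grey finned part is at (265,335). The blue ones at (206,309), (194,370) and (281,405), and the plain block at (342,339), stay.
- **Transformer:** (340,190). The orange block at (263,195) is not it.
- **Tray:** narrow round at (527,275), wide round at (585,258), and rectangular wells at (547,332) and (605,315).

Next I'll measure these and check them in a close crop.

Run:
```python
from h import *
im=cv2.imread('pics/top.png')[...,::-1].copy();c=viewer.get_calibration('top')
hsv=cv2.cvtColor(im,cv2.COLOR_RGB2HSV);g=cv2.cvtColor(im,cv2.COLOR_RGB2GRAY)
dark=(g<70).astype(np.uint8)
n,l,s,ct=cv2.connectedComponentsWithStats(dark)
for i in range(1,n):
    x,y,w,h,a=s[i]
    if a>30 and 95<x<420 and 90<y<250:
        cs,_=cv2.findContours((l==i).astype(np.uint8),0,2);r=cv2.minAreaRect(cs[0]);bx=cv2.boxPoints(r)
        W=np.array([onz(c,p,10) for p in bx]);e=[np.linalg.norm(W[1]-W[0]),np.linalg.norm(W[2]-W[1])]
        print(s[i],ct[i].round(1),'z10',onz(c,ct[i],10),'sides',np.round(e,1),'yaw',[round(float(np.degrees(np.arctan2(*(W[k+1]-W[k])[::-1]))),1) for k in (0,1)])
a=cv2.resize(im[95:245,100:280],(720,600),interpolation=cv2.INTER_CUBIC)
cv2.imwrite('pics/crop1.png',cv2.convertScaleAbs(a[...,::-1],alpha=1.4))
```

```text
[206 108  23  29 295] [217.4 123.2] z10 [677.  162.4] sides [41.9 75.9] yaw [-44.5, -135.7]
[166 118  10  17  48] [171.5 128.1] z10 [665.6 280.7] sides [41.3 22.5] yaw [-16.0, -107.9]
[ 310  139  105  103 1670] [360.2 191.5] z10 [ 498.8 -196.8] sides [213.8 210.6] yaw [-72.6, -164.5]
[361 152  27  27 559] [374.  164.9] z10 [ 565.8 -233.2] sides [65.3 66. ] yaw [-90.4, 178.1]
[161 163  19  19 229] [170.7 172.7] z10 [550.2 281.2] sides [46.1 46.2] yaw [-90.5, -179.3]
[328 167  19  19 273] [337.3 176.1] z10 [ 538.  -140.4] sides [44.9 44.3] yaw [-45.5, -136.3]
[256 168  11   8  36] [261.9 172.8] z10 [547.8  49.2] sides [27.2 14.9] yaw [-73.6, -164.0]
[370 186  33  32 684] [386.3 201.6] z10 [ 473.  -260.9] sides [64.4 65.9] yaw [-72.0, -163.5]
[121 188  23  19 360] [132.9 197. ] z10 [488.6 376.9] sides [56.5 45.7] yaw [-90.4, -178.9]
[333 194  34  39 821] [349.4 213. ] z10 [ 445.2 -168.3] sides [61.4 83.4] yaw [-72.7, -163.9]
[252 201  19  19 152] [261.2 210.6] z10 [452.4  51.6] sides [45.2 45.1] yaw [-90.4, 179.6]
[159 205  17  11  35] [167.6 210.3] z10 [454.4 287.6] sides [46.   5.9] yaw [-57.7, -146.9]
[161 209  17  11  34] [169.6 214. ] z10 [445.1 282.3] sides [44.8  5.7] yaw [-59.3, -148.0]
[163 213  17  10  33] [171.2 218. ] z10 [435.1 278.2] sides [44.8  5. ] yaw [-60.5, -149.8]
[222 212   9  16  41] [226.8 220. ] z10 [429.4 137.8] sides [42.4  7.5] yaw [-29.8, -120.3]
[165 217  17  10  33] [173.5 221.5] z10 [426.2 272.2] sides [44.6  5.7] yaw [-58.7, -148.0]
[111 226  27  25 444] [124.2 237. ] z10 [387.9 396.7] sides [50.8 60.3] yaw [-20.1, -110.7]
[167 248  25  26 394] [179.6 259.6] z10 [331.4 255.9] sides [52.6 53.8] yaw [-13.6, -103.9]
```

View pics/crop1.png

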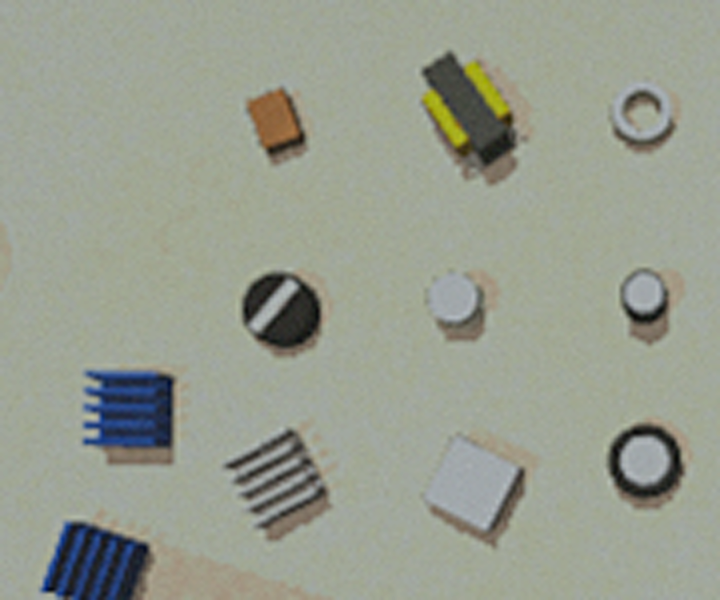

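Run:
```python
from h import *
im=cv2.imread('pics/top.png')[...,::-1].copy();c=viewer.get_calibration('top')
hsv=cv2.cvtColor(im,cv2.COLOR_RGB2HSV);g=cv2.cvtColor(im,cv2.COLOR_RGB2GRAY).astype(int)
print('bg',im[180,200],'fin',im[205:222,160:178].max((0,1)),'cap',im[168,261],'white',im[169,213])
ye=(hsv[...,0]>22)&(hsv[...,0]<34)&(hsv[...,1]>150)
ye[:,:200]=0;ye[:,240:]=0;ye[:100]=0;ye[140:]=0
n,l,s,ct=cv2.connectedComponentsWithStats(ye.astype(np.uint8))
for i in range(1,n):
  if s[i,4]>15:print('yellow',s[i],ct[i].round(1),onz(c,ct[i],41))
# near-achromatic bright metal
m=((hsv[...,1]<22)&(g>g[180,200]-10)).astype(np.uint8)
n,l,s,ct=cv2.connectedComponentsWithStats(m)
for i in range(1,n):
  x,y,w,h,a=s[i]
  if a>12 and 140<x<290 and 105<y<240: print('metal',s[i],ct[i].round(1),[onz(c,ct[i],z) for z in (29,35,36,45)])
print('knob',onz(c,(170.7,172.7),18),'flat',onz(c,(261.2,210.6),18))
T=np.linalg.inv(np.array(viewer.get_calibration('wrist')['camera_from_world']));w=viewer.get_calibration('wrist')
o=get_obs();from scipy.spatial.transform import Rotation as R
Rt=R.from_euler('xyz',o['tcp_rot']).as_matrix();print('wrist cam in tool',(Rt.T@(T[:3,3]-o['tcp_pos'])).round(1),(Rt.T@T[:3,:3]).round(2),w['intrinsics'][0],w['k1'])
```

```text
bg [115 119 110] fin [122 127 124] cap [116 119 122] white [116 119 121]
yellow [216 111  12  15  55] [221.5 117.3] [684.1 148.7]
yellow [206 118  11  16  64] [211.2 124.9] [665.1 174.3]
metal [197 106  11  21  63] [202.7 115.2] [array([693.2, 197.6]), array([691.5, 196.7]), array([691.3, 196.6]), array([688.8, 195.2])]
metal [245 106   7  12  34] [248.  110.9] [array([702.9,  83.2]), array([701.2,  82.9]), array([701. ,  82.9]), array([698.4,  82.5])]
metal [155 109   7   6  16] [157.8 111.7] [array([703.7, 311.9]), array([702. , 310.4]), array([701.7, 310.1]), array([699.2, 307.7])]
metal [230 108   6   7  15] [232.2 110.8] [array([703.6, 123. ]), array([701.9, 122.5]), array([701.6, 122.4]), array([699.1, 121.7])]
metal [147 115  20  17  71] [157.2 121.9] [array([677.3, 313.1]), array([675.7, 311.5]), array([675.5, 311.3]), array([673.1, 308.9])]
metal [239 116   6   8  15] [241.9 119.2] [array([681.7,  98.6]), array([680.1,  98.2]), array([679.9,  98.2]), array([677.5,  97.7])]
metal [142 118  14  13  55] [148.6 123.5] [array([673.4, 334.8]), array([671.8, 333.1]), array([671.6, 
[... 3888 characters left out ...]
ray([399.9, 135.1]), array([399.9, 134.6]), array([399.9, 134.5]), array([400. , 133.7])]
metal [147 230   5   4  14] [149.1 231.6] [array([401.4, 328.3]), array([401.5, 326.7]), array([401.5, 326.4]), array([401.5, 323.9])]
metal [232 233   7   8  17] [234.5 236. ] [array([389.8, 117.1]), array([389.9, 116.6]), array([389.9, 116.6]), array([390.1, 115.9])]
metal [176 236   5   7  16] [177.7 239.8] [array([381. , 257.1]), array([381.1, 255.9]), array([381.2, 255.7]), array([381.4, 253.8])]
knob [549.  279.2] flat [452.1  51.4]
wrist cam in tool [  74.8   -0.3 -142.4] [[-0.    0.96  0.29]
 [ 1.    0.    0.  ]
 [ 0.    0.29 -0.96]] [341.15418833   0.         259.30762999] -0.013080135495251234
```

```bash
cat >> h.py <<'E'
from scipy.spatial.transform import Rotation as R
def go(x,y,z,yaw):
    o=get_obs();p=np.array(o['tcp_pos']);r=np.degrees(o['tcp_rot'])
    dy=(yaw-r[2]+180)%360-180; az=-dy/45
    Rt=(R.from_euler('z',yaw,degrees=True)*R.from_euler('x',180,degrees=True)).as_matrix()
    d=Rt.T@(np.array([x,y,z])-p)/120
    q6=np.degrees(np.arctan2(y,x))+90-yaw
    print('t',round(o['time_s'],2),'pos',p.round(1),'rot',r.round(1),'gap',round(float(o['finger_gap']),1),'turn az',az.round(3),'shift',d.round(3),'len mm',(d*120).round(),'q6',((q6+180)%360-180).round())
E
python3 -c "
from h import *
go(440,277,190,121);go(440,277,190,-59)"
```

```text
t 0.1 pos [216.7 532.1 230.6] rot [-179.9   -0.   157.8] gap 85.6 turn az 0.819 shift [-2.781  0.5    0.338] len mm [-334.   60.   41.] q6 1.0
t 0.1 pos [216.7 532.1 230.6] rot [-179.9   -0.   157.8] gap 85.6 turn az -3.181 shift [ 2.781 -0.5    0.338] len mm [334. -60.  41.] q6 -179.0
```

Request:
drive_tool(plan=[[0, 0, 0.164, 0, 0, 0, 1], [0, 0, 0.164, 0, 0, 0, 1], [0, 0, 0.164, 0, 0, 0, 1], [0, 0, 0.164, 0, 0, 0, 1], [0, 0, 0.164, 0, 0, 0, 1], [0, 0, 0, -0.4, 0.07, 0.05, 1], [0, 0, 0, -0.4, 0.07, 0.05, 1], [0, 0, 0, -0.4, 0.07, 0.05, 1], [0, 0, 0, -0.4, 0.07, 0.05, 1], [0, 0, 0, -0.4, 0.07, 0.05, 1], [0, 0, 0, -0.4, 0.07, 0.05, 1], [0, 0, 0, -0.38, 0.07, 0.04, 1]])

```text
time_s: 1.6
tcp_pos: [439.5, 275.1, 190.0]
tcp_rot: [-3.141, -0.0, 2.111]
ft_force: [0.4, -0.1, -0.1]
finger_gap: 85.7
grasp_force: 0.0
```

Run:
```python
from h import *
go(440,277,190,121)
im,c=snap('wrist','w1.png')
print(proj(c,(440,277,36)),onz(c,(256,192),0))
```

```text
t 1.6 pos [439.5 275.1 190. ] rot [-180.    -0.   120.9] gap 85.7 turn az -0.002 shift [ 0.011  0.012 -0.   ] len mm [ 1.  1. -0.] q6 1.0
[261.3 177.1] [448.1 253.4]
```

View pics/w1.png

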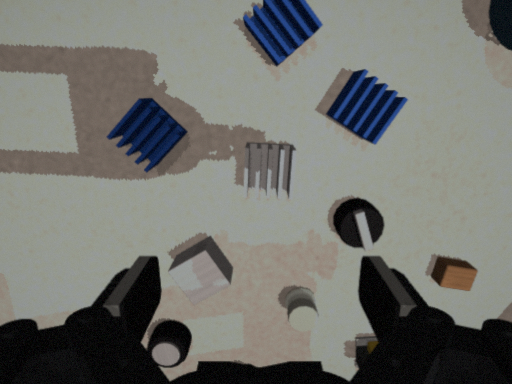

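The close view agrees with the choice. The grey finned sink spans columns 247–294 and rows 143–198, the bar knob is at (358,222), and the blue sinks lie apart. I'll check these positions against the top view.

Run:
```python
from h import *
im=cv2.imread('pics/w1.png');c=viewer.get_calibration('wrist')
print('hs top z36',onz(c,(270.5,174),36),[onz(c,p,36) for p in((247,198),(292,198))],'base corners z0',onz(c,(247,143),0),onz(c,(294,145),0))
print('knob',onz(c,(358,222),18), 'bar end z35',onz(c,(367,246),35),onz(c,(360,212),35))
ct=viewer.get_calibration('top')
for z in(0,36):print([ (proj(ct,list(onz(c,p,z))+[z])*1.5625).round() for p in ((247,198),(292,198),(247,143),(294,145))])
a=cv2.resize(im[130:215,220:330],(770,595),interpolation=cv2.INTER_CUBIC);cv2.imwrite('pics/c2.png',a)
```

```text
hs top z36 [448.8 279.4] [array([442.1, 249.4]), array([477.2, 270.3])] base corners z0 [418.6 287.3] [458.9 309. ]
knob [551.  278.6] bar end z35 [564.8 266.1] [538.8 290.8]
[array([293., 333.]), array([279., 309.]), array([263., 351.]), array([250., 326.])]
[array([282., 336.]), array([269., 313.]), array([255., 352.]), array([243., 329.])]
```

View pics/c2.png

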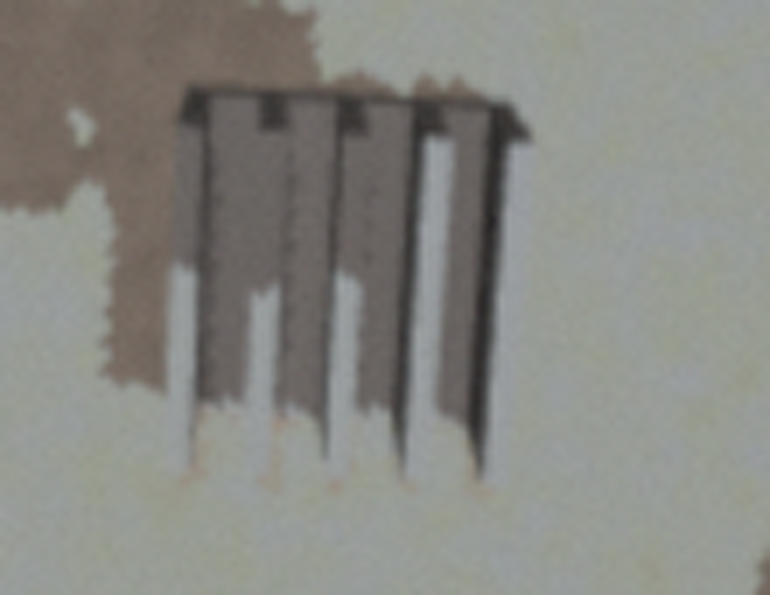

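```bash
python3 -c "
from h import *
go(448,279,12,121)"
```

```text
t 1.65 pos [442.5 271.4 189.4] rot [-180.     0.2  120.8] gap 85.0 turn az -0.005 shift [0.031 0.072 1.478] len mm [  4.   9. 177.] q6 1.0
```

Request:
drive_tool(plan=[[0, 0, 0, 0.055, 0.072, 0.2, 0.6], [0, 0, 0, 0, 0, 0.4, 0.6], [0, 0, 0, 0, 0, 0.4, 0.6], [0, 0, 0, 0, 0, 0, 0.6], [0, 0, 0, 0, 0, 0, 0.6]])

```text
time_s: 2.28
tcp_pos: [443.8, 287.4, 71.8]
tcp_rot: [3.139, -0.0, 2.111]
ft_force: [-0.0, -0.7, 0.4]
finger_gap: 68.7
grasp_force: 0.0
```

Run:
```python
from h import *
go(446.5,281.5,12,121)
c=viewer.get_calibration('wrist');im,c=snap('wrist','w2.png')
go(446.5,281.5,12,121)
```

```text
t 2.27 pos [443.8 287.4  71.8] rot [179.9  -0.  120.9] gap 68.7 turn az -0.001 shift [-0.054 -0.006  0.499] len mm [-6. -1. 60.] q6 1.0
t 2.33 pos [444.2 287.7  72.4] rot [179.8  -0.  120.9] gap 68.4 turn az -0.001 shift [-0.054 -0.01   0.503] len mm [-6. -1. 60.] q6 1.0
```

View pics/w2.png

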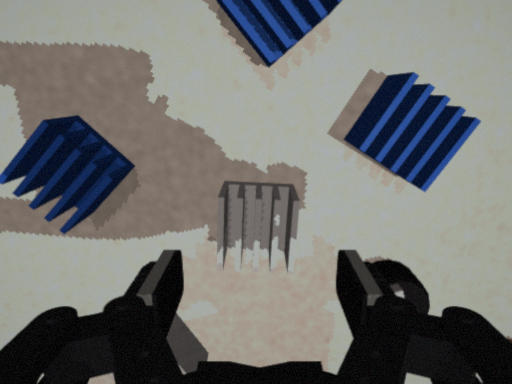

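The grey heat sink now sits between the fingers at columns 218–298 and rows 183–270, with nothing under the finger tracks.

Run:
```python
from h import *
c=viewer.get_calibration('wrist')
B=[onz(c,p,0) for p in((227,183),(294,185))];T=[onz(c,p,36) for p in((222,270),(292,271))]
print(B,T,'ctr',np.mean(B+T,0));d=np.mean(B,0)-np.mean(T,0);print(np.hypot(*d),np.degrees(np.arctan2(d[1],d[0])),[np.hypot(*(a[0]-a[1])) for a in(B,T)])
```

```text
[array([417.1, 292. ]), array([455.3, 313.2])] [array([438.5, 254.3]), array([474.2, 274.8])] ctr [446.275 283.575]
43.05606809730772 117.90418914000755 [np.float64(43.68844240757501), np.float64(41.16721996929109)]
```

Request:
drive_tool(plan=[[0, 0, 0, -0.038, 0, 0.2, 0.6], [0, 0, 0, 0, 0, 0.2, 0.6], [0, 0, 0, 0, 0, 0.1, 0.6], [0, 0, 0, 0, 0, 0, 0.6], [0, 0, 0, 0, 0, 0, -1], [0, 0, 0, 0, 0, 0, -1], [0, 0, 0, 0, 0, 0, -1], [0, 0, 0, 0, 0, 0, -1], [0, 0, 0, 0, 0, 0, -1], [0, 0, 0, 0, 0, 0, -1]])

```text
time_s: 3.58
tcp_pos: [446.2, 283.5, 12.0]
tcp_rot: [3.139, -0.0, 2.111]
ft_force: [-0.4, -0.3, 5.5]
finger_gap: 43.9
grasp_force: 61.4
```

Request:
drive_tool(plan=[[0, 0, 0, 0, 0, -0.2, -1], [0, 0, 0.16, 0, 0, -0.35, -1], [0, 0, 0.16, 0, 0, -0.35, -1], [0, 0, 0, -0.2, -0.05, 0, -1], [0, 0, 0, -0.4, -0.1, 0, -1], [0, 0, 0, -0.5, -0.12, 0, -1], [0, 0, 0, -0.5, -0.12, 0, -1], [0, 0, 0, -0.5, -0.12, 0, -1], [0, 0, 0, -0.5, -0.12, 0, -1], [0, 0, 0, -0.5, -0.12, 0, -1], [0, 0, 0, -0.5, -0.12, 0, -1], [0, 0, 0, -0.4, -0.1, 0, -1]])

```text
time_s: 5.08
tcp_pos: [470.2, -213.0, 119.0]
tcp_rot: [3.14, 0.001, 1.858]
ft_force: [0.9, -0.3, -0.5]
finger_gap: 43.7
grasp_force: 61.1
```

Request:
drive_tool(plan=[[0, 0, 0, -0.2, -0.06, 0, -1], [0, 0, 0, -0.1, -0.03, 0, -1], [0, 0, 0, 0, 0, 0, -1], [0, 0, 0, 0, 0, 0, -1]])

```text
time_s: 5.58
tcp_pos: [470.0, -246.9, 118.5]
tcp_rot: [-3.142, -0.001, 1.86]
ft_force: [0.7, 0.3, 0.3]
finger_gap: 44.0
grasp_force: 61.1
```

Run:
```python
from h import *
go(473,-260,23,106.7)
im,c=snap('wrist','w3.png')
for n,z in(('sq',(473,-260,19)),('wide',(565.8,-233,19)),('nar',(538,-140,19)),('obl',(445,-168,19))):print(n,proj(c,z))
```

```text
t 5.58 pos [ 470.  -246.9  118.5] rot [-180.    -0.   106.6] gap 44.0 turn az -0.002 shift [-0.112 -0.008  0.796] len mm [-13.  -1.  96.] q6 -45.0
sq [258.4 213.6]
wide [386.3 214.3]
nar [401.6  78.6]
obl [257.3  78.9]
```

View pics/w3.png

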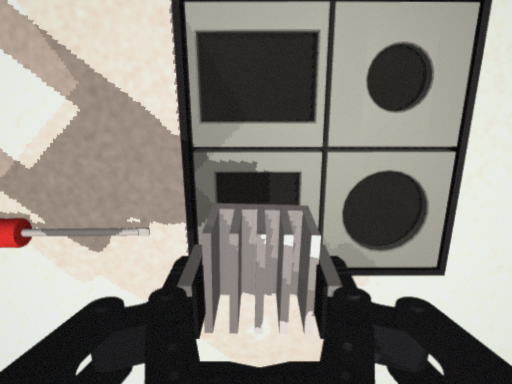

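The held sink hangs level over the square well. The oblong (258,77), narrow (399,77) and wide (385,210) wells all appear where predicted, so I'll lower it.

Request:
drive_tool(plan=[[0, 0, 0, -0.112, -0.008, 0.1, -1], [0, 0, 0, 0, 0, 0.25, -1], [0, 0, 0, 0, 0, 0.2, -1], [0, 0, 0, 0, 0, 0.12, -1], [0, 0, 0, 0, 0, 0.07, -1], [0, 0, 0, 0, 0, 0.04, -1], [0, 0, 0, 0, 0, 0.02, -1], [0, 0, 0, 0, 0, 0, -1]])

```text
time_s: 6.62
tcp_pos: [473.3, -261.3, 22.8]
tcp_rot: [3.141, 0.0, 1.859]
ft_force: [-0.3, -0.3, -0.3]
finger_gap: 43.8
grasp_force: 61.0
```

Request:
drive_tool(plan=[[0, 0, 0, 0, 0, 0.006, -1], [0, 0, 0, 0, 0, 0, 0.4], [0, 0, 0, 0, 0, 0, 0.4], [0, 0, 0, 0, 0, 0, 0.4], [0, 0, 0, 0, 0, -0.1, 0.4], [0, 0, 0, 0, 0, -0.4, 0.4], [0, 0, 0.2, 0, 0, -0.4, 0.4], [0, 0, 0.2, 0, 0, -0.3, 0.6], [0, 0, 0.2, 0, 0, 0, 0.6], [0, 0, 0.2, 0, 0, 0, 0.6], [0, 0, 0.2, 0, 0, 0, 0.6], [0, 0, 0.2, 0, 0, 0, 0.6]])

```text
time_s: 8.12
tcp_pos: [473.1, -261.2, 166.7]
tcp_rot: [3.141, -0.0, 0.912]
ft_force: [-0.4, 0.1, -0.4]
finger_gap: 68.4
grasp_force: 0.0
```

Run:
```python
from h import *
go(674.6,161.5,160,30)
```

```text
t 8.12 pos [ 473.1 -261.2  166.7] rot [179.9  -0.   52.2] gap 68.4 turn az 0.494 shift [ 3.216 -2.211  0.056] len mm [ 386. -265.    7.] q6 73.0
```

Request:
drive_tool(plan=[[0, 0, 0.165, 0, 0, 0, 0.6], [0, 0, 0.165, 0, 0, 0, 0.6], [0, 0, 0.165, 0, 0, 0, 0.6], [0, 0, 0, 0.36, -0.25, 0, 0.6], [0, 0, 0, 0.36, -0.25, 0, 0.6], [0, 0, 0, 0.36, -0.25, 0, 0.6], [0, 0, 0, 0.36, -0.25, 0, 0.6], [0, 0, 0, 0.36, -0.25, 0, 0.6], [0, 0, 0, 0.36, -0.25, 0, 0.6], [0, 0, 0, 0.36, -0.25, 0, 0.6], [0, 0, 0, 0.36, -0.25, 0, 0.6], [0, 0, 0, 0.32, -0.21, 0.05, 0.6]])

```text
time_s: 9.62
tcp_pos: [672.0, 163.4, 161.3]
tcp_rot: [3.141, -0.002, 0.529]
ft_force: [1.4, -0.4, -0.6]
finger_gap: 68.4
grasp_force: 0.0
```

Request:
drive_tool(plan=[[0, 0, 0, 0, 0, 0, 0.6], [0, 0, 0, 0, 0, 0, 0.6]])

```text
time_s: 9.88
tcp_pos: [670.7, 160.9, 160.1]
tcp_rot: [3.141, 0.001, 0.528]
ft_force: [0.6, -1.3, 0.3]
finger_gap: 68.4
grasp_force: 0.0
```

Run:
```python
from h import *
go(674.6,161.5,12,30)
im,c=snap('wrist','w4.png')
import json;json.dump({k:np.array(v).tolist() for k,v in c.items()},open('w4.json','w'))
print(proj(c,(674.6,161.5,48)))
```

```text
t 9.88 pos [670.7 160.9 160.1] rot [180.    0.   30.3] gap 68.4 turn az 0.006 shift [0.031 0.012 1.234] len mm [  4.   1. 148.] q6 73.0
[260.9 187.2]
```

View pics/w4.png

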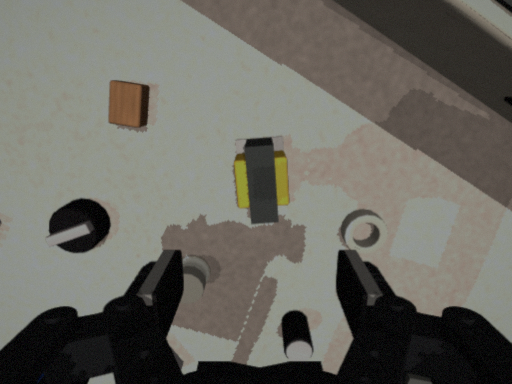

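The transformer's core top spans (246,150) to (278,221), centred at (262,185.5). It leans about 4° in the image, so I'll turn the tool to match.

Run:
```python
from h import *
import json;c=json.load(open('w4.json'))
p=onz(c,(262,185.5),48);a=onz(c,(259.5,149),48);b=onz(c,(265,221),48);d=a-b
print(p,np.hypot(*d),np.degrees(np.arctan2(d[1],d[0])),'yellow',[onz(c,q,41) for q in((241,181),(283,178))])
go(p[0],p[1],12,34.5)
```

```text
[676.2 161.4] 57.8633735622112 34.65131591200453 yellow [array([669.4, 176.6]), array([688.2, 149.2])]
t 9.93 pos [670.7 160.4 160.3] rot [180.    0.   30.2] gap 68.5 turn az -0.095 shift [0.043 0.02  1.236] len mm [  5.   2. 148.] q6 69.0
```

Request:
drive_tool(plan=[[0, 0, -0.095, 0, 0, 0.2, 0.6], [0, 0, 0, 0.043, 0.02, 0.3, 0.6], [0, 0, 0, 0, 0, 0.3, 0.6], [0, 0, 0, 0, 0, 0.25, 0.6], [0, 0, 0, 0, 0, 0.13, 0.6], [0, 0, 0, 0, 0, 0.05, 0.6], [0, 0, 0, 0, 0, 0, 0.6], [0, 0, 0, 0, 0, 0, -1], [0, 0, 0, 0, 0, 0, -1], [0, 0, 0, 0, 0, 0, -1], [0, 0, 0, 0, 0, 0, -1], [0, 0, 0, 0, 0, 0, -1]])

```text
time_s: 11.42
tcp_pos: [677.6, 162.7, 13.8]
tcp_rot: [3.141, -0.003, 0.603]
ft_force: [-0.4, 0.3, 5.3]
finger_gap: 41.0
grasp_force: 63.5
```

Request:
drive_tool(plan=[[0, 0, 0, 0, 0, 0, -1], [0, 0, 0, 0, 0, -0.1, -1], [0, 0, 0, 0, 0, -0.3, -1], [0, 0, 0.13, 0, 0, -0.3, -1], [0, 0, 0.13, 0, 0, -0.2, -1], [0, 0, 0.13, 0, 0, 0, -1], [0, 0, 0, 0, 0, 0, -1]])

```text
time_s: 12.3
tcp_pos: [676.2, 162.2, 120.1]
tcp_rot: [-3.142, 0.001, 0.298]
ft_force: [0.2, 0.2, -3.8]
finger_gap: 40.9
grasp_force: 62.6
```

Run:
```python
from h import *
go(445.2,-168,100,16.7)
```

```text
t 12.3 pos [676.2 162.2 120.1] rot [-1.80e+02  1.00e-01  1.71e+01] gap 40.9 turn az 0.008 shift [-2.634  2.083  0.168] len mm [-316.  250.   20.] q6 53.0
```

Request:
drive_tool(plan=[[0, 0, 0, -0.15, 0.12, 0, -1], [0, 0, 0, -0.32, 0.25, 0, -1], [0, 0, 0, -0.35, 0.28, 0, -1], [0, 0, 0, -0.35, 0.28, 0, -1], [0, 0, 0, -0.35, 0.28, 0, -1], [0, 0, 0, -0.35, 0.28, 0, -1], [0, 0, 0, -0.33, 0.26, 0, -1], [0, 0, 0, -0.25, 0.2, 0.05, -1], [0, 0, 0, -0.13, 0.1, 0.1, -1], [0, 0, 0, -0.05, 0.03, 0, -1], [0, 0, 0, 0, 0, 0, -1], [0, 0, 0, 0, 0, 0, -1]])

```text
time_s: 13.8
tcp_pos: [448.6, -168.1, 102.5]
tcp_rot: [3.141, -0.001, 0.298]
ft_force: [0.3, 0.1, -1.8]
finger_gap: 40.7
grasp_force: 62.4
```

Run:
```python
from h import *
go(445.2,-168,22.5,16.7)
im,c=snap('wrist','w5.png')
print([proj(c,p) for p in((445.2,-168,19),(473,-260,46),(538,-140,19))])
```

```text
t 13.8 pos [ 448.6 -168.1  102.5] rot [ 1.80e+02 -1.00e-01  1.71e+01] gap 40.7 turn az 0.008 shift [-0.027 -0.009  0.667] len mm [-3. -1. 80.] q6 53.0
[array([257.3, 208. ]), array([410.3, 222.6]), array([257.6,  59.8])]
```

View pics/w5.png

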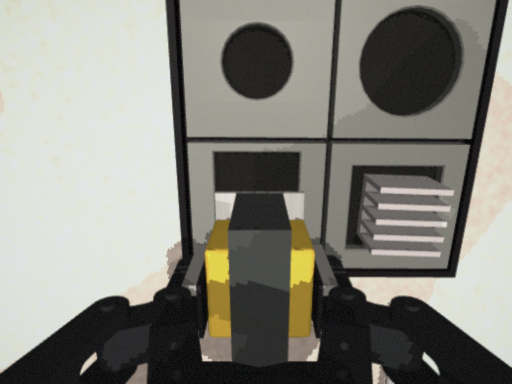

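The heat sink sits flat in the square well, its top centred near (413,218) against a predicted (410,223). The transformer hangs level over the oblong well.

Request:
drive_tool(plan=[[0, 0, 0, -0.027, -0.009, 0.1, -1], [0, 0, 0, 0, 0, 0.2, -1], [0, 0, 0, 0, 0, 0.15, -1], [0, 0, 0, 0, 0, 0.1, -1], [0, 0, 0, 0, 0, 0.06, -1], [0, 0, 0, 0, 0, 0.03, -1], [0, 0, 0, 0, 0, 0.02, -1], [0, 0, 0, 0, 0, 0.01, -1], [0, 0, 0, 0, 0, 0, -1]])

```text
time_s: 14.98
tcp_pos: [444.6, -168.6, 23.7]
tcp_rot: [3.141, -0.001, 0.296]
ft_force: [-3.8, 1.8, 11.0]
finger_gap: 40.8
grasp_force: 64.3
```

Request:
drive_tool(plan=[[0, 0, 0, 0, 0, 0, 0.3], [0, 0, 0, 0, 0, 0, 0.3], [0, 0, 0, 0, 0, 0, 0.3], [0, 0, 0, 0, 0, -0.1, 0.3], [0, 0, 0, 0, 0, -0.4, 0.3], [0, 0, 0, 0, 0, -0.4, 0.3], [0, 0, 0, 0, 0, -0.2, 0.3], [0, 0, 0, 0, 0, 0, 0.3]])

```text
time_s: 15.98
tcp_pos: [445.6, -169.0, 156.2]
tcp_rot: [3.138, -0.004, 0.296]
ft_force: [-0.5, -0.3, 0.7]
finger_gap: 55.7
grasp_force: 0.0
```

Run:
```python
from h import *
go(556,52,150,17)
```

```text
t 15.97 pos [ 445.6 -169.   156.2] rot [179.8  -0.2  17. ] gap 55.7 turn az -0.0 shift [ 1.418 -1.492  0.051] len mm [ 170. -179.    6.] q6 78.0
```

Request:
drive_tool(plan=[[0, 0, 0, 0.2, -0.21, 0, 0.4], [0, 0, 0, 0.33, -0.35, 0, 0.4], [0, 0, 0, 0.33, -0.35, 0, 0.4], [0, 0, 0, 0.3, -0.31, 0, 0.4], [0, 0, 0, 0.2, -0.21, 0, 0.4], [0, 0, 0, 0.06, -0.06, 0, 0.4], [0, 0, 0, 0, 0, 0, 0.4], [0, 0, 0, 0, 0, 0, 0.4]])

```text
time_s: 16.98
tcp_pos: [554.3, 51.1, 153.4]
tcp_rot: [3.142, 0.001, 0.295]
ft_force: [-0.1, -0.6, -0.5]
finger_gap: 59.9
grasp_force: 0.0
```

Run:
```python
from h import *
go(556,52,11,17)
im,c=snap('wrist','w6.png')
import json;json.dump({k:np.array(v).tolist() for k,v in c.items()},open('w6.json','w'))
print(proj(c,(556,52,45)),proj(c,(556,52,0)))
```

```text
t 16.98 pos [554.3  51.1 153.4] rot [1.80e+02 1.00e-01 1.69e+01] gap 59.9 turn az -0.002 shift [ 0.016 -0.003  1.187] len mm [  2.  -0. 142.] q6 78.0
[258.5 190.7] [258.6 176.6]
```

View pics/w6.png

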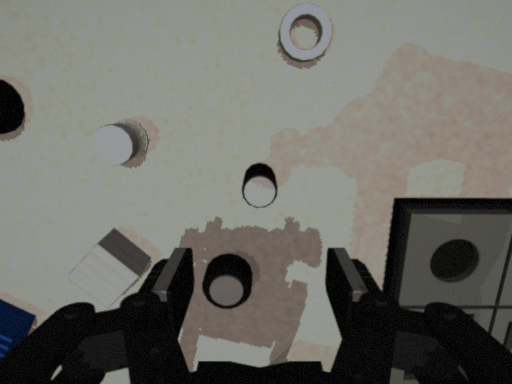

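The capacitor's top is at (260.5,192) against a predicted (258.5,190.7). The flat knob at (228,282) is well clear.

Request:
drive_tool(plan=[[0, 0, 0, 0.01, 0.012, 0.3, 0.4], [0, 0, 0, 0, 0, 0.35, 0.4], [0, 0, 0, 0, 0, 0.3, 0.4], [0, 0, 0, 0, 0, 0.15, 0.4], [0, 0, 0, 0, 0, 0.07, 0.4], [0, 0, 0, 0, 0, 0, 0.4], [0, 0, 0, 0, 0, 0, -1], [0, 0, 0, 0, 0, 0, -1], [0, 0, 0, 0, 0, 0, -1], [0, 0, 0, 0, 0, 0, -1], [0, 0, 0, 0, 0, 0, -1], [0, 0, 0, 0, 0, 0, -1]])

```text
time_s: 18.52
tcp_pos: [557.5, 51.3, 14.6]
tcp_rot: [3.141, -0.002, 0.297]
ft_force: [-0.3, -0.5, 7.1]
finger_gap: 26.6
grasp_force: 58.9
```

Request:
drive_tool(plan=[[0, 0, 0, 0, 0, -0.1, -1], [0, 0, 0, 0, 0, -0.3, -1], [0, 0, 0, 0, 0, -0.4, -1], [0, 0, 0, 0, 0, 0, -1], [0, 0, 0, 0, 0, 0, -1]])

```text
time_s: 19.15
tcp_pos: [556.1, 51.3, 109.3]
tcp_rot: [-3.141, 0.0, 0.297]
ft_force: [0.5, -0.4, -0.7]
finger_gap: 26.6
grasp_force: 59.0
```

Run:
```python
from h import *
go(538,-140,80,16.7)
```

```text
t 19.15 pos [556.1  51.3 109.3] rot [-180.    0.   17.] gap 26.6 turn az 0.006 shift [-0.602  1.483  0.244] len mm [-72. 178.  29.] q6 59.0
```

Request:
drive_tool(plan=[[0, 0, 0, -0.08, 0.2, 0, -1], [0, 0, 0, -0.14, 0.35, 0, -1], [0, 0, 0, -0.15, 0.36, 0, -1], [0, 0, 0, -0.13, 0.32, 0, -1], [0, 0, 0, -0.07, 0.18, 0.1, -1], [0, 0, 0, -0.03, 0.07, 0.14, -1], [0, 0, 0, 0, 0, 0, -1], [0, 0, 0, 0, 0, 0, -1]])

```text
time_s: 20.15
tcp_pos: [539.6, -138.7, 80.2]
tcp_rot: [-3.141, 0.001, 0.297]
ft_force: [-0.1, -0.2, 0.1]
finger_gap: 26.6
grasp_force: 59.1
```

Run:
```python
from h import *
go(538,-140,24.5,16.7)
im,c=snap('wrist','w7.png')
print([proj(c,p) for p in((538,-140,19),(445.2,-168,58))])
```

```text
t 20.15 pos [ 539.6 -138.7   80.2] rot [-179.9    0.    17. ] gap 26.6 turn az 0.008 shift [-0.016  0.007  0.464] len mm [-2.  1. 56.] q6 59.0
[array([260.2, 217.5]), array([259.5, 387.8])]
```

View pics/w7.png

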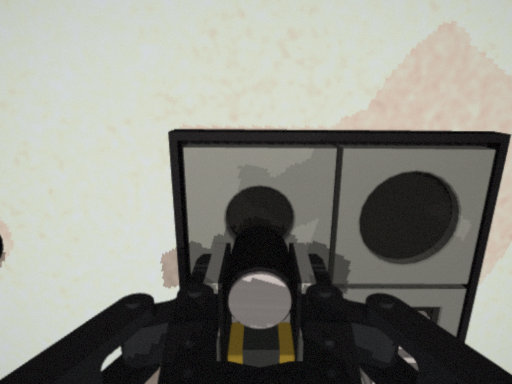

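The capacitor hangs upright, lined up with the narrow well at (260,216), predicted (260,217.5). I'll lower it.

Request:
drive_tool(plan=[[0, 0, 0, -0.016, 0.007, 0.1, -1], [0, 0, 0, 0, 0, 0.15, -1], [0, 0, 0, 0, 0, 0.1, -1], [0, 0, 0, 0, 0, 0.05, -1], [0, 0, 0, 0, 0, 0.03, -1], [0, 0, 0, 0, 0, 0.02, -1], [0, 0, 0, 0, 0, 0.01, -1], [0, 0, 0, 0, 0, 0, -1], [0, 0, 0, 0, 0, 0, -1]])

```text
time_s: 21.32
tcp_pos: [538.2, -141.0, 25.6]
tcp_rot: [3.141, -0.0, 0.296]
ft_force: [0.7, 0.3, -0.5]
finger_gap: 26.4
grasp_force: 59.1
```

Request:
drive_tool(plan=[[0, 0, 0, 0, 0, 0.008, -1], [0, 0, 0, 0, 0, 0.005, -1], [0, 0, 0, 0, 0, 0, -1]])

```text
time_s: 21.7
tcp_pos: [538.3, -141.0, 24.6]
tcp_rot: [3.141, -0.001, 0.296]
ft_force: [-1.6, 0.4, 5.9]
finger_gap: 26.6
grasp_force: 59.5
```

Contact. Release, rise, then go to the knob.

Request:
drive_tool(plan=[[0, 0, 0, 0, 0, 0, 0.1], [0, 0, 0, 0, 0, 0, 0.1], [0, 0, 0, 0, 0, 0, 0.1], [0, 0, 0, 0, 0, -0.1, 0.1], [0, 0, 0, 0, 0, -0.4, 0.1], [0, 0, 0, 0, 0, -0.4, 0.1], [0, 0, 0, 0, 0, -0.2, 0.5], [0, 0, 0, 0, 0, 0, 0.5]])

```text
time_s: 22.7
tcp_pos: [539.4, -141.4, 158.6]
tcp_rot: [3.138, -0.005, 0.297]
ft_force: [-0.3, 0.2, -0.7]
finger_gap: 64.0
grasp_force: 0.0
```

Run:
```python
from h import *
go(550,280.5,150,17)
```

```text
t 22.7 pos [ 539.4 -141.4  158.6] rot [179.8  -0.3  17. ] gap 64.0 turn az -0.0 shift [ 1.112 -3.336  0.072] len mm [ 133. -400.    9.] q6 100.0
```

Request:
drive_tool(plan=[[0, 0, 0, 0.08, -0.25, 0, 0.6], [0, 0, 0, 0.14, -0.42, 0, 0.6], [0, 0, 0, 0.15, -0.45, 0, 0.6], [0, 0, 0, 0.15, -0.45, 0, 0.6], [0, 0, 0, 0.15, -0.45, 0, 0.6], [0, 0, 0, 0.15, -0.45, 0, 0.6], [0, 0, 0, 0.14, -0.42, 0, 0.6], [0, 0, 0, 0.1, -0.3, 0, 0.6], [0, 0, 0, 0.05, -0.15, 0, 0.6], [0, 0, 0, 0, 0, 0.07, 0.6], [0, 0, 0, 0, 0, 0, 0.6]])

```text
time_s: 24.08
tcp_pos: [547.6, 279.4, 146.0]
tcp_rot: [3.14, 0.003, 0.295]
ft_force: [-0.5, -0.2, -0.4]
finger_gap: 68.3
grasp_force: 0.0
```

Run:
```python
from h import *
go(550,280.5,12,17)
im,c=snap('wrist','w8.png')
import json;json.dump({k:np.array(v).tolist() for k,v in c.items()},open('w8.json','w'))
print(proj(c,(550,280.5,26)),proj(c,(550,280.5,0)))
```

```text
t 24.07 pos [547.6 279.4 146. ] rot [179.9   0.2  16.9] gap 68.3 turn az -0.002 shift [ 0.022 -0.003  1.116] len mm [  3.  -0. 134.] q6 100.0
[258.4 185.5] [258.4 177.5]
```

View pics/w8.png

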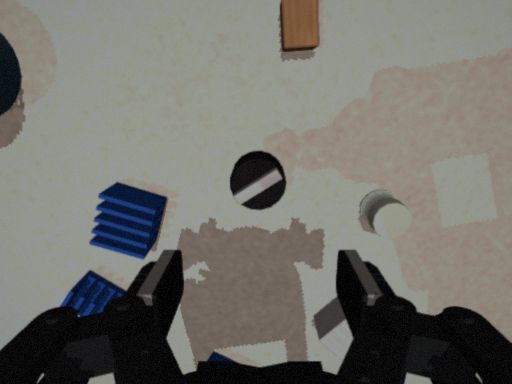

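The bar knob is centred at (258.5,180), as predicted, and the blue sinks (130,220) and white can (388,215) are clear of the fingers. I'll grip its round body.

Request:
drive_tool(plan=[[0, 0, 0, 0.03, 0, 0.3, 0.6], [0, 0, 0, 0, 0, 0.35, 0.6], [0, 0, 0, 0, 0, 0.28, 0.6], [0, 0, 0, 0, 0, 0.15, 0.6], [0, 0, 0, 0, 0, 0.07, 0.6], [0, 0, 0, 0, 0, 0, 0.6], [0, 0, 0, 0, 0, 0, -1], [0, 0, 0, 0, 0, 0, -1], [0, 0, 0, 0, 0, 0, -1], [0, 0, 0, 0, 0, 0, -1], [0, 0, 0, 0, 0, 0, -1]])

```text
time_s: 25.5
tcp_pos: [552.9, 282.8, 11.2]
tcp_rot: [-3.141, -0.003, 0.297]
ft_force: [0.0, 0.4, 5.5]
finger_gap: 43.2
grasp_force: 61.4
```

Request:
drive_tool(plan=[[0, 0, 0, 0, 0, -0.1, -1], [0, 0, 0, 0, 0, -0.3, -1], [0, 0, 0, 0, 0, -0.4, -1], [0, 0, 0, 0, 0, 0, -1], [0, 0, 0, 0, 0, 0, -1]])

```text
time_s: 26.12
tcp_pos: [551.3, 282.1, 105.5]
tcp_rot: [-3.142, 0.0, 0.297]
ft_force: [0.2, -0.2, -0.7]
finger_gap: 43.0
grasp_force: 61.1
```

Run:
```python
from h import *
go(566,-233,104,16.7)
```

```text
t 26.12 pos [551.3 282.1 105.5] rot [-180.    0.   17.] gap 43.0 turn az 0.006 shift [-1.116  4.147  0.012] len mm [-134.  498.    1.] q6 51.0
```

Request:
drive_tool(plan=[[0, 0, 0, -0.04, 0.15, 0, -1], [0, 0, 0, -0.08, 0.3, 0, -1], [0, 0, 0, -0.1, 0.38, 0, -1], [0, 0, 0, -0.11, 0.4, 0, -1], [0, 0, 0, -0.11, 0.4, 0, -1], [0, 0, 0, -0.11, 0.4, 0, -1], [0, 0, 0, -0.11, 0.4, 0, -1], [0, 0, 0, -0.11, 0.4, 0, -1], [0, 0, 0, -0.11, 0.4, 0, -1], [0, 0, 0, -0.1, 0.38, 0, -1], [0, 0, 0, -0.08, 0.3, 0, -1], [0, 0, 0, -0.04, 0.15, 0, -1]])

```text
time_s: 27.62
tcp_pos: [566.4, -224.5, 104.1]
tcp_rot: [-3.14, 0.002, 0.294]
ft_force: [-0.1, 0.0, -1.0]
finger_gap: 43.2
grasp_force: 61.1
```

Request:
drive_tool(plan=[[0, 0, 0, -0.02, 0.08, 0, -1], [0, 0, 0, 0, 0, 0, -1], [0, 0, 0, 0, 0, 0, -1]])

```text
time_s: 28.0
tcp_pos: [568.4, -230.9, 105.3]
tcp_rot: [-3.141, 0.0, 0.298]
ft_force: [0.4, -0.8, -1.5]
finger_gap: 43.0
grasp_force: 61.1
```

Run:
```python
from h import *
go(566,-233,22,16.7)
im,c=snap('wrist','w9.png')
print([proj(c,p) for p in((566,-233,19),(538,-140.5,55),(445.2,-168,58))])
```

```text
t 28.0 pos [ 568.4 -230.9  105.3] rot [-180.     0.    17.1] gap 43.0 turn az 0.008 shift [-0.024  0.011  0.694] len mm [-3.  1. 83.] q6 51.0
[array([260.8, 206.1]), array([102.3, 224.6]), array([118.7, 357.5])]
```

View pics/w9.png

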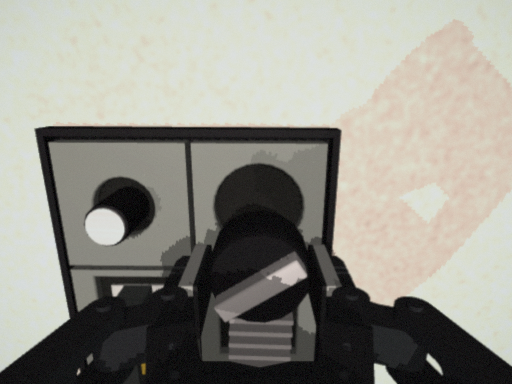

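The knob hangs upright over the wide well (260,205), and the capacitor stands in its own well with its top at (104,225). Lowering to 23 mm, then I'll creep down to contact.

Request:
drive_tool(plan=[[0, 0, 0, -0.024, 0.011, 0.1, -1], [0, 0, 0, 0, 0, 0.2, -1], [0, 0, 0, 0, 0, 0.17, -1], [0, 0, 0, 0, 0, 0.1, -1], [0, 0, 0, 0, 0, 0.06, -1], [0, 0, 0, 0, 0, 0.035, -1], [0, 0, 0, 0, 0, 0.02, -1], [0, 0, 0, 0, 0, 0, -1], [0, 0, 0, 0, 0, 0, -1]])

```text
time_s: 29.18
tcp_pos: [566.3, -234.3, 23.6]
tcp_rot: [3.141, -0.001, 0.296]
ft_force: [0.5, 0.1, -1.0]
finger_gap: 43.3
grasp_force: 61.1
```

Request:
drive_tool(plan=[[0, 0, 0, 0, 0, 0.007, -1], [0, 0, 0, 0, 0, 0.005, -1], [0, 0, 0, 0, 0, 0, -1]])

```text
time_s: 29.55
tcp_pos: [566.0, -234.2, 21.7]
tcp_rot: [-3.141, 0.0, 0.296]
ft_force: [0.1, 0.6, -0.3]
finger_gap: 43.2
grasp_force: 61.1
```

Request:
drive_tool(plan=[[0, 0, 0, 0, 0, 0.006, -1], [0, 0, 0, 0, 0, 0, -1], [0, 0, 0, 0, 0, 0, -1]])

```text
time_s: 29.92
tcp_pos: [566.1, -234.3, 21.2]
tcp_rot: [3.142, -0.0, 0.296]
ft_force: [-1.1, 0.3, 2.4]
finger_gap: 42.8
grasp_force: 61.3
```

Request:
drive_tool(plan=[[0, 0, 0, 0, 0, 0.004, -1], [0, 0, 0, 0, 0, 0, -1], [0, 0, 0, 0, 0, 0, 0.4], [0, 0, 0, 0, 0, 0, 0.4], [0, 0, 0, 0, 0, 0, 0.4], [0, 0, 0, 0, 0, -0.1, 0.4], [0, 0, 0, 0, 0, -0.4, 0.4], [0, 0, 0, 0, 0, -0.4, 0.4], [0, 0, 0, -0.3, -0.3, -0.2, 0.4], [0, 0, 0, -0.35, -0.35, 0, 0.4], [0, 0, 0, -0.35, -0.35, 0, 0.4], [0, 0, 0, -0.3, -0.3, 0, 0.4]])

```text
time_s: 31.42
tcp_pos: [369.4, -129.6, 153.3]
tcp_rot: [3.141, -0.001, 0.296]
ft_force: [0.4, 0.3, 0.3]
finger_gap: 59.9
grasp_force: 0.0
```

Request:
drive_tool(plan=[[0, 0, 0, -0.3, -0.3, 0, 0.4], [0, 0, 0, -0.3, -0.3, 0, 0.4], [0, 0, 0, 0, 0, 0, 0.4], [0, 0, 0, 0, 0, 0, 0.4]])

```text
time_s: 31.92
tcp_pos: [282.7, -83.2, 153.5]
tcp_rot: [3.14, -0.003, 0.297]
ft_force: [1.4, 0.6, -0.2]
finger_gap: 59.5
grasp_force: 0.0
```

Run:
```python
from h import *
im,c=snap('top','top2.png');im2,c2=snap('scene','scene2.png')
for n,p in(('sq',(473,-260,46)),('obl',(445.2,-168,58)),('nar',(538,-140,55)),('wide',(566,-233,45))):
    print(n,(proj(c,p)-[300,130])*4,(proj(c2,p)-[80,165])*4)
a=cv2.resize(im[130:250,300:420],(480,480),interpolation=cv2.INTER_CUBIC)
print((proj(c2,(566,-233,10))))
b=cv2.resize(im2[155:265,80:215],(540,440),interpolation=cv2.INTER_CUBIC)
o=np.zeros((480,800,3),np.uint8);o[:400,:400]=cv2.resize(a,(400,400));o[:326,400:]=cv2.resize(b,(400,326))
cv2.imwrite('pics/fin.png',cv2.convertScaleAbs(o[...,::-1],alpha=1.5))
# look-alikes: before/after difference
a0=cv2.imread('pics/top.png')[...,::-1]
for nm,(x,y) in dict(flat=(261,210),block=(219,217)).items():
    s=(slice(y-14,y+14),slice(x-14,x+14));r=cv2.phaseCorrelate(np.float64(a0[s][...,1]),np.float64(im[s][...,1]));print(nm,r)
```

```text
sq [360.8 282.8] [143.6 126.4]
obl [212.8 329.2] [297.2  52.8]
nar [161.2 175.6] [366.  153.2]
wide [310.4 130.8] [200.4 234. ]
[133.3 234.6]
flat ((-0.01530929172032991, -0.013680725032845231), 0.9197750145874595)
block ((-0.04436161031151542, 0.030461530998907804), 0.9589967818259195)
```

View pics/fin.png

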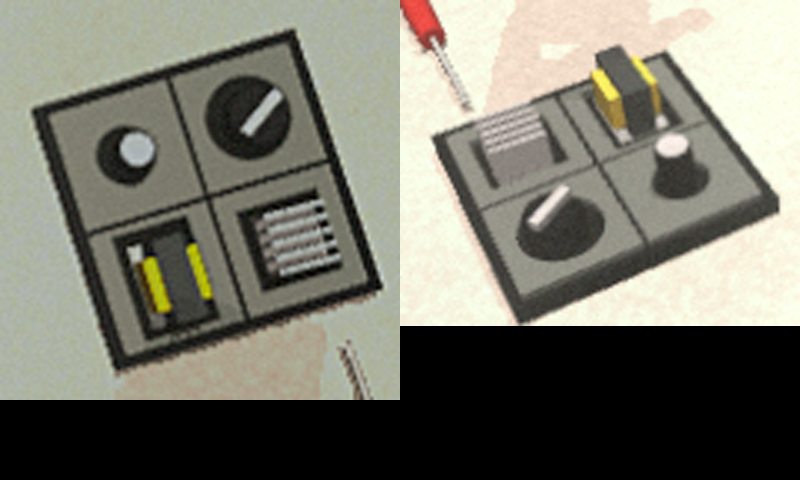

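All four parts stand in their wells. Their top centres in the 4x tray crop are knob (314,136), capacitor (164,181), heat sink (360,285) and transformer (210,324). Each is within about 4 mm of prediction, and the look-alikes shifted by less than 0.1 px. I'm handing in.

```bash
python3 -c "
from h import *
print(workorder.finish_job())"
```

```text
the job is handed in; nothing more can be done
None
```

I handed the job in at about 32 s: in the last pictures all four parts stood upright in their own wells and both look-alikes were unmoved, but no verdict came back.

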